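Stop the UV curing box and present the cured phone back

ROBOT

A 6-joint arm with a two-finger parallel gripper is mounted at the origin on a cart in front of the work surface, level with it; the furniture and walls round the work are solid. World frame = base frame: x ahead of the robot, y to its left, z up, the work surface at z = 0. Lengths are in mm, angles in rad, forces in N, time in s.
With the tool pointing down it reaches from about 150 to 775 mm from the base axis. Payload 6.1 kg.
Tool frame: the origin (TCP) lies between the finger pads; the fingertips stand 8 mm ahead of it and the grasp point (between the pads) lies 11 mm behind it; z points along the fingers, y is the line along which they close (so a half turn about z gives the same grasp; the last joint's range is limited). The gripper opens to 85 mm and grips with 20 to 120 N. Pads are 22 mm wide; open, the fingers measure 114 mm over their backs; the gripper's body (76 mm by 85 mm) begins 54 mm behind the grasp point. The pads swing forward as they close: fully open they stand 13 mm farther back than shut.
Start: joints at [1.132, 0.126, -0.04, 1.405, 0, 1.571], TCP at [223.04, 475.249, 239.295] pointing down, gripper open.
Joint ranges: [-2.72, 2.72], [-0.95, 1.95], [-1.27, 1.35], [-1.78, 2.02], [-1.46, 1.47], [-3.14, 3.14]. Speed limits (rad/s): [2.39, 2.39, 3.01, 3.14, 3.14, 3.14].

INTERFACE

Orientations are given as a rotation vector (axis times angle).
In Python, from plant import ctrl, optics, finish_job, get_state gives the robot as it stands (ctrl), with the cameras (optics), the job as plain functions and the readings as plain functions.
- The arm moves only by the tool send_path, called after "Call:" by a JSON object that holds its "fn" and its "kwargs". Schema: {"type":"object","properties":{"increments":{"type":"array","items":{"type":"array","prefixItems":[{"type":"array","items":{"type":"number"},"minItems":3,"maxItems":3},{"type":"array","items":{"type":"number"},"minItems":3,"maxItems":3}],"minItems":2,"maxItems":2},"minItems":1,"maxItems":8},"finger_gap":{"type":"number"},"grip_n":{"type":"number"},"only":{"type":"string"},"quiet":{"type":"boolean"},"lines":{"type":"string"}},"required":["increments"],"additionalProperties":false}. increments is a list of rows, 1 to 8 of them, each written [[dx, dy, dz], [rx, ry, rz]]: dx, dy, dz in fractions of the full range, 1 being 300 mm, then a rotation vector rx, ry, rz in normalised numbers (1 is pi rad); each row is the pose to reach, as a shift and turn from the pose commanded when the call began, along the tool's axes at that moment; what a row does not reach only later rows make up. A row lasts 1/10 s, in which the tool goes at most 50 mm and 0.15 rad, less where a joint would pass 70% of its speed; a pose out of reach is approached as far as the arm can. finger_gap is the opening from 0.0 (shut) to 1.0 (fully open), set as the call begins (left out keeps the last). The fingers move at their own pace and stop on an object; grip_n is the grip in N (left out, the last holds). Time passes only in rows, so rows that do not move let the fingers close. The tool returns the time, the measured TCP pose, the force, the opening and the grip force at its end. only (a regular expression) keeps the lines of the reply that match it, lines (a string "A,B") keeps lines A to B, and quiet returns only ok. A shift or turn number past 1, either way, is cut back to 1. Input that does not fit is refused with a message, and nothing moves.
- get_state(): the state, without advancing time (a new reading comes with each control period).
- optics.snapshot(name): name is "scene" or "top" or "wrist"; returns a dict with "frame" (384x512x3 uint8, red, green, blue), "mtx" (3x3 intrinsics, pixels), "D" ([k1, k2, p1, p2, k3] as OpenCV has them; the pictures are not rectified), "R" (3x3) and "t" (3): a world point X has camera coordinates R X + t. Camera axes: x right, y down, z forward; pixel columns grow to the right and rows downward; lengths in mm; the calibration is good to about 2 mm. A picture is of the moment at which its call begins. There is no depth.
- finish_job(): hands the job in; it is judged then, once.
The state is a dict: "time_s": time; "joint_pos": joint angles; "qd": joint speeds; "tau": joint torques, N m; "tool_pos": TCP position; "tool_rot": TCP orientation; "force": force on the tool from outside, world axes, zero at the start; "ft_torque": the same for the moment, N m; "gripper_width": opening from 0.0 (shut) to 1.0 (fully open); "grasp_force": force on a finger pad.
Only numpy, scipy, OpenCV 4.12 (cv2) and the standard library are available. Lean on these libraries where they do the work, as an engineer would, in place of code of your own. Each camera call takes 0.05 s, during which the arm holds its last target. There are 200 camera calls.

TASK

The phone back in the small white UV curing box at the left has cured. Turn the box's timer knob back to its zero stop, so that the lamps are off, and only then lift the cover flap and leave it standing open. Draw the phone back up out of its slot and hold it over the middle of the soft work mat, still standing on edge as it came out, its face with the grey panel turned squarely to the front of the bench and its lower edge a hand's breadth or more (at least 90 mm) above the mat. Finish holding it still there; do not put it down, and leave the other things as they lie.

Things in the scene. Friction and masses are not known exactly. Their poses are not given: they have to be found in the camera images.
- uv_box: White UV curing box, fixed, 162 (x) x 156 (y) x 88 mm, at the left of the bench; origin at the centre of its underside, x front to back, y to its left. Under the flap: open chamber, inside x -75 to 75, y -72 to 22 mm, with an aluminium liner up to z 46 mm. Left of it: solid control strip, top at z 88 mm, with the timer knob.
- timer (a joint): Timer knob, angle in rad: 0 = zero stop (pointer at the long mark, towards the box's front), grows clockwise seen from above; stays where it is left (friction 0.04 N m). Starts between 0.6 and 1.3.
- timer_top (a point): Centre of the knob's top, on its upright axis: 114 mm above the bench, in the box's frame at x -30, y 53 mm. Black disc, 35 mm across, 5 mm high, with a bar grip 33 mm long, 10 mm thick, 20 mm high up to this point. The axes turn with the knob; the bar lies along its x: the box's x at joint 0, turned by -q about z at joint value q.
- flap (a joint): Cover flap, angle in rad: 0 = shut, 1.95 = fully open; stays at any angle (hinge friction 0.13 N m). Its hinge runs along the box's x at the right side, so the left edge is lifted, up and over to the right.
- flap_hinge (a point): Middle of the flap's hinge axis: in the box's frame at x 0, y -76, z 91.5 mm; axes as the box. The flap is a white plate 162 x 103 x 4 mm.
- flap_handle (a point): Middle of the flap's handle: steel bar, 10 mm diameter, along the box's x, 78 mm long on two posts 70 mm apart, 36 mm above the flap's upper face; 85 mm left of the hinge axis and 38 mm above it when shut (129.5 mm above the bench). Moves with the flap; the round bar can turn between the fingers.
- slot (a point): Middle of the slot's mouth in the liner, in the box's frame at x 0, y -18, z 46 mm; axes as the box. The slot for the phone back runs along the box's x, 136 mm long, 12 mm wide, floor at z 12 mm.
- back_cover: Phone back, dark plate 130 x 66 x 8 mm, about 0.1 kg, hidden under the flap on a long edge in the slot, top edge 78 mm above the bench: 32 mm stand out of the slot, 35 mm or more free each side. Origin: middle of its plain face; x along the 130 mm, y along the 66 mm (up in the slot), z out through the other face with the grey panel (in the slot: to the box's right).
- mat_centre (a point): Middle of the soft silicone work mat (180 x 240 x 4 mm, the long side along the bench, at the right), on its upper face. Small things up to 26 mm high lie on it. Behind and to the left of it the ring magnifier's lamp head (fixed) hangs 0.18 to 0.30 m above the bench, over x 0.64 to 0.89, y -0.18 to 0.04: carry things past in front of it.
- bench_front (a point): Point on the front edge of the bench, near the mat, at bench height; axes as the world: the bench front faces the robot, towards -x.
- banded_phone: Bystander: phone with yellow rubber bands, 157 x 79 x 11 mm, lying loose in front of the separators. Origin under its centre.
- tape_roll: Bystander: black tape roll, 62 mm across, 19 mm high, loose. Origin under its centre.
- driver: Bystander: small yellow screwdriver, 150 mm long, loose, in front of the left separator. Origin under its centre.

How it is judged (in metres and radians):
On the way, in this order (a step that is already met when the one before it is completed fails the run):
1. the timer knob is at its zero stop while the flap is shut (value of joint timer below 0.06 rad and value of joint flap below 0.1 rad), for 0.2 s.
2. the flap stands open (value of joint flap above 1.3 rad), for 0.2 s.
3. the phone back has been drawn clear of the box by the fingers (height (world z) of back_cover above 0.13 m and contact force between the fingers and back_cover above 1 N), for 0.1 s.
At the end, for the whole second after the job is handed in: Fingers hold the phone back at rest: middle within 70 mm of the mat's middle, 122 to 400 mm above the bench, upright on its long edge and grey panel to the bench front within 0.25 rad; timer within 0.06 rad of zero, flap open beyond 1.2 rad (contact force between the fingers and back_cover above 1 N and height (world z) of back_cover between 0.122 and 0.4 m and horizontal distance between back_cover and mat_centre below 0.07 m and angle between back_cover's own y axis and vertical below 0.25 rad and angle between the z axis of back_cover and the x axis of bench_front, either way round below 0.25 rad and z of bench_front in the frame of back_cover above 0.02 m and linear speed of back_cover below 0.03 m/s and value of joint timer below 0.06 rad and value of joint flap above 1.2 rad); the arm keeps its last pose, push and grip.
It fails at once if the flap is opened while the timer is not yet at zero (value of joint flap above 0.15 rad and value of joint timer above 0.12 rad).
It fails at once if a bystander is pushed away (distance of any of banded_phone, tape_roll, driver from where it was at the start of the episode above 0.03 m).
It also fails if it takes over 59 s, if anything falls off the work surface, if the arm or the gripper's body presses on something with over 40 N, if the wrist force passes 120 N, or if a joint passes its speed limit or range.

## Working session

There is one attempt and no reset: what is moved stays moved. The work goes in short steps, Python scripts to look and compute and a tool call to move; the robot and the scene stay as the last step left them, time stands still between calls to the robot, and variables do not carry over. Pictures are saved under pics/ and viewed, at most 10 in all, crops included, and the job is handed in when it is done.

```bash
ls; mkdir -p pics; cat > h.py <<'E'
import numpy as np, cv2
from plant import ctrl, optics, finish_job, get_state
from scipy.spatial.transform import Rotation as Ro
def ray(s,uv):
    p=cv2.undistortPoints(np.array(uv,float).reshape(-1,1,2),s["mtx"],np.array(s["D"],float)).reshape(-1,2)
    R=np.array(s["R"]);t=np.array(s["t"]).ravel()
    d=np.c_[p,np.ones(len(p))]@R
    return -R.T@t,d
def onz(s,uv,z):
    c,d=ray(s,uv); return c+d*((z-c[2])/d[:,2])[:,None]
def tri(rs):
    A=0;b=0
    for c,d in rs:
        d=d/np.linalg.norm(d);P=np.eye(3)-np.outer(d,d);A=A+P;b=b+P@c
    return np.linalg.solve(A,b)
def proj(s,X):
    return cv2.projectPoints(np.array(X,float).reshape(-1,1,3),cv2.Rodrigues(np.array(s["R"]))[0],np.array(s["t"],float),s["mtx"],np.array(s["D"],float))[0].reshape(-1,2)
def save(s,n): cv2.imwrite("pics/"+n,cv2.cvtColor(s["frame"],cv2.COLOR_RGB2BGR))
E
python3 - <<'E'
from h import *
import pickle
S={n:optics.snapshot(n) for n in("scene","top","wrist")}
pickle.dump(S,open("s0.pkl","wb"))
for n in S: save(S[n],n+"0.png")
print(get_state())
for n in S: print(n,ray(S[n],[[256,192]]))
E
```

```text
pics
plant.py
{'time_s': 0.15, 'joint_pos': array([ 1.13201304e+00,  1.26283049e-01, -4.03703719e-02,  1.40537510e+00,
        1.81986582e-05,  1.57076378e+00]), 'qd': array([-0.00096724, -0.00116968,  0.00425776, -0.00125144,  0.00052886,
       -0.00092152]), 'tau': array([-1.02629058e-04, -4.36275315e+01,  3.53149796e+01,  1.36085865e-02,
        1.85431745e-06,  4.84598687e-06]), 'tool_pos': array([222.9116578 , 475.0049295 , 238.68809031]), 'tool_rot': array([-6.83611073e-01, -3.06602025e+00,  1.88272472e-03]), 'force': array([ 0.45332652,  0.13191129, -0.14390364]), 'ft_torque': array([ 0.0201665 , -0.02598084,  0.00230985]), 'grasp_force': 0.0, 'gripper_width': 0.9987024568973193}
scene (array([-140.13893331, -745.57131583,  884.05151446]), array([[ 0.50835975,  0.63113855, -0.5861917 ]]))
top (array([ 221.93377371,   80.92421859, 1699.0374505 ]), array([[ 1.69331079e-01,  2.89617256e-04, -9.85582289e-01]]))
wrist (array([155.51585852, 507.5543259 , 372.94146358]), array([[ 0.26693287, -0.13704391, -0.95401225]]))
```

View pics/top0.png

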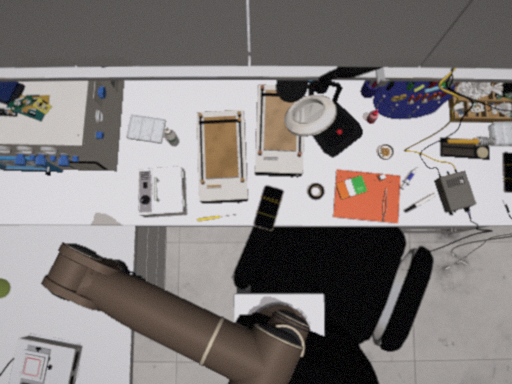

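View pics/wrist0.png

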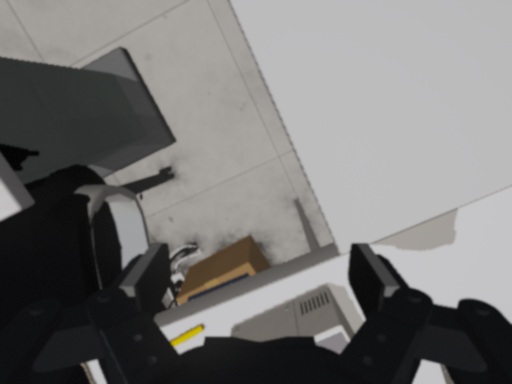

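View pics/scene0.png

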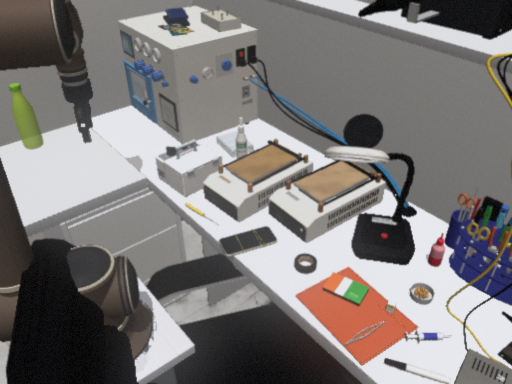

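The top view shows the white box at about (161,190) with a dark knob strip on its left, and the red mat at (366,196). In the scene view the box is at (188,165) and the mat at (355,312). The wrist view shows only the box's front at (300,320).

```bash
python3 - <<'E'
from h import *
import pickle
S=pickle.load(open("s0.pkl","rb"))
a=cv2.resize(S["top"]["frame"][160:220,130:195],None,fx=6,fy=6,interpolation=cv2.INTER_CUBIC)
b=cv2.resize(S["scene"]["frame"][132:202,150:230],None,fx=5,fy=5,interpolation=cv2.INTER_CUBIC)
H=max(a.shape[0],b.shape[0]);im=np.zeros((H,a.shape[1]+b.shape[1],3),np.uint8)
im[:a.shape[0],:a.shape[1]]=a;im[:b.shape[0],a.shape[1]:]=b
cv2.imwrite("pics/box0.png",im[...,::-1])
f=S["top"]["frame"]
hsv=cv2.cvtColor(f,cv2.COLOR_RGB2HSV)
m=((hsv[...,0]<8)|(hsv[...,0]>175))&(hsv[...,1]>150)&(hsv[...,2]>120)
m=m.astype(np.uint8)*255; m[:, :320]=0;m[:165]=0;m[230:]=0
cs=max(cv2.findContours(m,0,2)[0],key=cv2.contourArea)
r=cv2.minAreaRect(cs);print(r)
bp=onz(S["top"],cv2.boxPoints(r),4);print(bp,bp.mean(0),np.linalg.norm(np.diff(bp,axis=0),axis=1))
f=S["scene"]["frame"]
hsv=cv2.cvtColor(f,cv2.COLOR_RGB2HSV)
m=((hsv[...,0]<10)|(hsv[...,0]>175))&(hsv[...,1]>150)&(hsv[...,2]>100)
m=m.astype(np.uint8)*255; m[:, :280]=0;m[:250]=0;m[:,425:]=0
cs=max(cv2.findContours(m,0,2)[0],key=cv2.contourArea)
h=cv2.convexHull(cs)
q=cv2.approxPolyN(h,4).reshape(-1,2);print(q)
bp=onz(S["scene"],q,4);print(bp,bp.mean(0))
E
```

```text
((366.8714904785156, 195.81671142578125), (63.69758224487305, 45.636985778808594), 5.572197437286377)
[[ 427.19995134 -197.75765737    4.        ]
 [ 595.72642805 -218.59625962    4.        ]
 [ 572.97522499 -453.60769504    4.        ]
 [ 404.43475937 -428.84379669    4.        ]] [ 500.08409094 -324.70135218    4.        ] [169.80995464 236.11012689 170.35004906]
[[417 327]
 [362 364]
 [296 295]
 [370 287]]
[[ 573.18643018 -453.97556058    4.        ]
 [ 399.00961934 -436.71838397    4.        ]
 [ 422.7949407  -202.61140459    4.        ]
 [ 586.10539862 -303.07550212    4.        ]] [ 495.27409721 -349.09521281    4.        ]
```

View pics/box0.png

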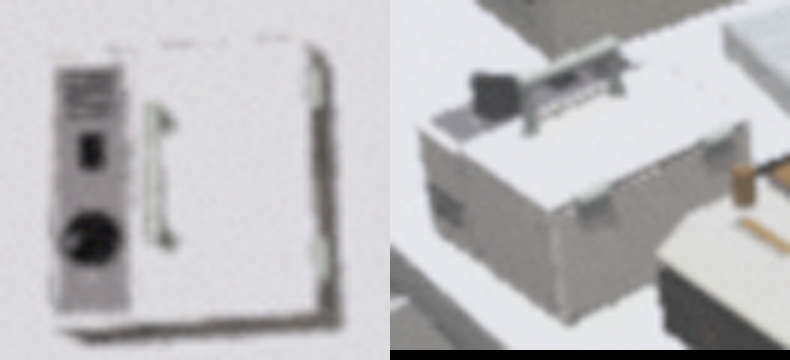

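The crop shows the knob disc centred at about (92,237) in the top crop, the handle bar from (155,105) to (165,245), and the hinges at the right edge. That makes the box close to aligned with the world axes. Next I measure the rough positions and plan a closer look.

```bash
python3 - <<'E'
from h import *
import pickle
S=pickle.load(open("s0.pkl","rb"))
T=lambda x,y:[130+x/6-.4,160+y/6-.4]
C=lambda x,y:[150+(x-390)/5-.4,132+y/5-.4]
t,s=S["top"],S["scene"]
for n,a,b in(("knob",T(92,237),C(497,90)),("h back",T(155,108),C(618,45)),("h front",T(157,243),C(525,92))):
    print(n,tri([(c[0],c[1][0]) for c in(ray(t,[a]),ray(s,[b]))]),onz(t,[a],129.5))
print(onz(t,[T(55,65),T(310,42),T(55,312),T(322,318)],90))
st=get_state();R=Ro.from_rotvec(st["tool_rot"]).as_matrix();print(R)
w=S["wrist"];Rw=np.array(w["R"])
print("cam in tool",R.T@(-Rw.T@np.array(w["t"]).ravel()-st["tool_pos"]),"R tool->cam\n",Rw@R)
E
```

```bash
python3 - <<'E'
from h import *
import pickle
S=pickle.load(open("s0.pkl","rb"))
print(onz(S["scene"],[[180,137],[130,80]],0),onz(S["top"],[[118,170],[122,80],[85,155]],0),onz(S["top"],[[118,170],[122,80],[85,155]],250))
E
```

```text
[[ 629.41144286  682.86678856    0.        ]
 [ 743.55372236 1338.27257788    0.        ]] [[595.94228457 592.09826521   0.        ]
 [949.41860929 596.11396783   0.        ]
 [653.27973324 719.4793923    0.        ]] [[540.90987332 516.883024   250.        ]
 [842.37493651 520.30784756 250.        ]
 [589.8105673  625.52101994 250.        ]]
```

The rows are not in the units I measure in: shifts go in shares of 300 mm and turns go in shares of pi rad. I convert before sending: -272 mm / 300 = -0.9067, -225 mm / 300 = -0.75, -0.15 rad / 3.1416 = -0.0477.

Call:
{"fn": "send_path", "kwargs": {"increments": [[[-0.15,0.0533,0],[0,0,-0.0223]],[[-0.3,0.1067,0],[0,0,-0.0477]],[[-0.45,0.1567,0],[0,0,-0.07]],[[-0.6,0.21,0],[0,0,-0.0923]],[[-0.75,0.2633,0],[0,0,-0.1146]],[[-0.9067,0.3167,0],[0,0,-0.1401]],[[-0.9067,0.3167,0],[0,0,-0.1401]],[[-0.9067,0.3167,0],[0,0,-0.1401]]]}}

```text
time_s: 0.95
tool_pos: [510.6, 445.0, 237.6]
tool_rot: [-0.002, -3.14, 0.002]
force: [-1.2, 0.9, 0.2]
gripper_width: 0.998
grasp_force: 0.0
```

```bash
python3 - <<'E'
from h import *
import pickle
st=get_state();print(st["joint_pos"])
s=optics.snapshot("wrist");save(s,"w1.png");pickle.dump(s,open("w1.pkl","wb"))
print(proj(s,[[470,461,114],[540,423,129],[465,419,129]]))
E
```

```text
[7.16761208e-01 4.32358723e-01 3.60946038e-01 1.50186044e+00
 2.65059966e-04 7.17935625e-01]
[[277.04064898 138.63210607]
 [232.55592136 222.64148916]
 [225.05577246 134.80439118]]
```

View pics/w1.png

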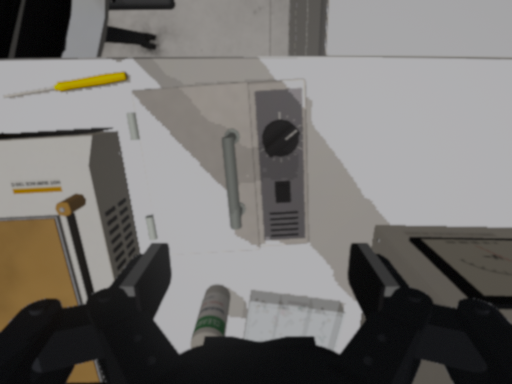

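The wrist view shows the knob at (280,138) with its pointer up and to the right of the long mark at (281,115). The handle bar runs from (231,135) to (237,228), and the control strip is at x 256 to 304, y 90 to 240. I take a second view from the side.

In the tool's units: -80 mm / 300 = -0.2667, -40 mm / 300 = -0.1333.

Call:
{"fn": "send_path", "kwargs": {"increments": [[[0,-0.1333,0],[0,0,0]],[[0,-0.2667,0],[0,0,0]],[[0,-0.2667,0],[0,0,0]],[[0,-0.2667,0],[0,0,0]]]}}

```text
time_s: 1.4
tool_pos: [508.6, 365.6, 240.6]
tool_rot: [-0.002, 3.14, 0.002]
force: [-0.2, 0.1, 0.3]
gripper_width: 1.001
grasp_force: 0.0
```

```bash
python3 - <<'E'
from h import *
import pickle
a=pickle.load(open("w1.pkl","rb"))
b=optics.snapshot("wrist");save(b,"w2.png");pickle.dump(b,open("w2.pkl","wb"))
p=proj(b,[[470,461,114],[503,421,129]]);print(p)
x,y=p.mean(0).astype(int)
A=cv2.resize(a["frame"][80:250,215:315],None,fx=3.4,fy=3.4,interpolation=2)
x0=x-65
B=cv2.resize(b["frame"][80:250,x0:x0+115],None,fx=3.4,fy=3.4,interpolation=2);print(x0)
im=np.hstack([A,B]);print(im.shape);cv2.imwrite("pics/c12.png",im[...,::-1])
E
```

```text
[[369.20848851 140.46846415]
 [323.80422069 182.27503051]]
281
(578, 731, 3)
```

View pics/c12.png

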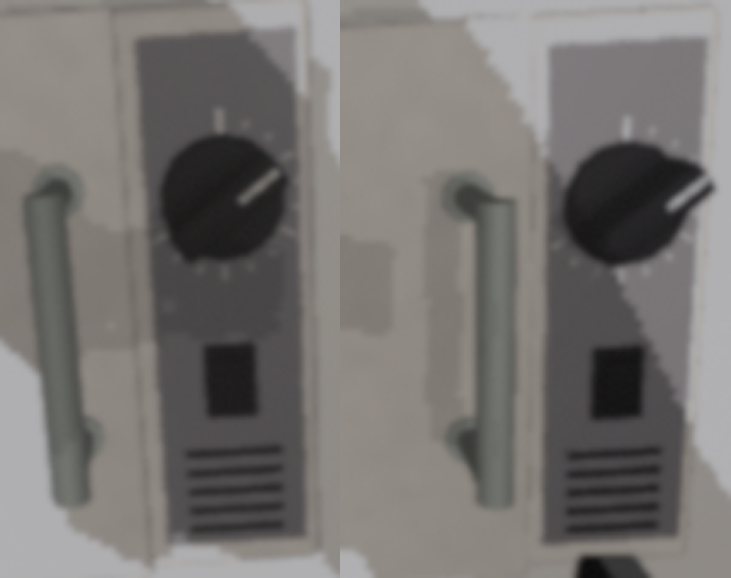

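The crop shows the knob disc centred at about (223,197) in A and (627,203) in B. The pointer runs (238,203)→(279,171) in A and (668,210)→(708,180) in B. The handle ends are at (40,197)/(72,505) in A and (497,202)/(495,505) in B.

```bash
python3 - <<'E'
from h import *
import pickle
a=pickle.load(open("w1.pkl","rb"));b=pickle.load(open("w2.pkl","rb"))
A=lambda x,y:[215+(x+.5)/3.4-.5,80+(y+.5)/3.4-.5]
B=lambda x,y:[281+(x-340+.5)/3.4-.5,80+(y+.5)/3.4-.5]
def t2(p,q): return tri([(c[0],c[1][0]) for c in(ray(a,[A(*p)]),ray(b,[B(*q)]))])
P={}
for n,p,q in(("disc",(223,197),(627,203)),("p0",(238,203),(668,210)),("p1",(279,171),(708,180)),("hf",(40,197),(497,202)),("hb",(72,505),(495,505)),
 ("sfr",(136,40),(549,47)),("sfl",(296,30),(706,40)),("sbr",(168,540),(542,543)),("sbl",(305,535),(680,537)),("mark",(219,120),(627,127)),("mark2",(225,272),(620,273))):
    P[n]=t2(p,q);print(n,P[n].round(1))
yaw=lambda u,v:np.arctan2(*(P[v]-P[u])[1::-1])
print("yaw",yaw("hf","hb"),yaw("sfr","sbr"),yaw("sfl","sbl"))
print("pointer dir",yaw("p0","p1"),yaw("disc","p1"))
for s,f,pts in((a,A,[(223,197),(219,120),(225,272),(136,40),(296,30),(168,540),(305,535)]),(b,B,[(627,203),(627,127),(620,273),(549,47),(706,40),(542,543),(680,537)])):
    print(onz(s,[f(*p) for p in pts],89).round(1).tolist())
for s,f,pts in((a,A,[(238,203),(279,171)]),(b,B,[(668,210),(708,180)])): print("ptr",onz(s,[f(*p) for p in pts],114).round(1).tolist())
for s,f,pts in((a,A,[(40,197),(72,505)]),(b,B,[(497,202),(495,505)])): print("h",onz(s,[f(*p) for p in pts],129.5).round(1).tolist())
E
```

```text
disc [472.  465.2  91.5]
p0 [470.5 467.3 115.6]
p1 [463.1 477.4 113.5]
hf [466.6 420.4 132.5]
hb [544.8 425.7 129.5]
sfr [431.5 441.9  86.4]
sfl [429.2 483.9  86.3]
sbr [575.3 450.9  88.5]
sbl [571.7 491.4  92.1]
mark [451.9 463.9  89.3]
mark2 [492.7 466.4  88.2]
yaw 0.06846067457019957 0.06213554034119106 0.05274852716654644
pointer dir 2.204930562560099 2.207847952991945
[[472.3, 465.4, 89.0], [451.9, 463.9, 89.0], [493.0, 466.3, 89.0], [431.6, 442.0, 89.0], [429.1, 483.6, 89.0], [574.5, 450.9, 89.0], [572.9, 491.9, 89.0]]
[[472.4, 466.1, 89.0], [452.0, 464.0, 89.0], [492.0, 466.1, 89.0], [431.4, 441.3, 89.0], [429.4, 482.8, 89.0], [575.5, 450.8, 89.0], [573.6, 492.9, 89.0]]
ptr [[470.6, 467.4, 114.0], [462.8, 477.3, 114.0]]
ptr [[470.8, 467.9, 114.0], [463.2, 477.2, 114.0]]
h [[467.1, 420.1, 129.5], [545.0, 425.7, 129.5]]
h [[466.9, 421.0, 129.5], [544.6, 425.7, 129.5]]
```

In the tool's units: 99.7 mm / 300 = 0.3323, 36.5 mm / 300 = 0.1217, 0.936 rad / 3.1416 = 0.2979.

Call:
{"fn": "send_path", "kwargs": {"increments": [[[0.0167,0.0467,0],[0,0,0.0446]],[[0.0333,0.0933,0],[0,0,0.0891]],[[0.0533,0.1433,0],[0,0,0.1337]],[[0.07,0.19,0.0333],[0,0,0.1783]],[[0.0867,0.2367,0.1],[0,0,0.2228]],[[0.1033,0.2833,0.1667],[0,0,0.2674]],[[0.1217,0.3323,0.2333],[0,0,0.2979]],[[0.1217,0.3323,0.2333],[0,0,0.2979]]], "finger_gap": 0.55}}

```text
time_s: 2.25
tool_pos: [470.4, 467.2, 165.7]
tool_rot: [-1.41, -2.805, 0.007]
force: [-0.6, -1.0, -0.4]
gripper_width: 0.551
grasp_force: 0.0
```

Call:
{"fn": "send_path", "kwargs": {"increments": [[[0,0,0],[0,0,0]],[[0,0,0],[0,0,0]]]}}

```text
time_s: 2.45
tool_pos: [473.3, 465.8, 170.6]
tool_rot: [1.412, 2.805, 0.002]
force: [0.8, -0.4, 0.9]
gripper_width: 0.55
grasp_force: 0.0
```

```bash
python3 - <<'E'
from h import *
st=get_state();R=Ro.from_rotvec(st["tool_rot"]).as_matrix();print(st["tool_pos"],st["joint_pos"],R)
d=np.array([472.2,465.3,104])-st["tool_pos"];print("to go",R.T@d,"yang",np.arctan2(R[1,1],R[0,1]))
E
```

```text
[473.3053652  465.78344261 170.6243848 ] [ 7.77460453e-01  3.97935106e-01  1.64050603e-01  1.33529108e+00
 -1.66137680e-04  1.71032743e+00] [[-5.95533232e-01  8.03329666e-01  1.27164276e-03]
 [ 8.03330670e-01  5.95532364e-01  1.01850231e-03]
 [ 6.08887010e-05  1.62810160e-03 -9.99998673e-01]]
to go [ 0.26586076 -1.28434964 66.62239836] yang 0.6379291644228929
```

In the tool's units: 65 mm / 300 = 0.2167, 58 mm / 300 = 0.1933.

Call:
{"fn": "send_path", "kwargs": {"increments": [[[0,-0.0033,0.0667],[0,0,0]],[[0,-0.0033,0.1167],[0,0,0]],[[0,-0.0033,0.1667],[0,0,0]],[[0,-0.0033,0.1933],[0,0,0]],[[0,-0.0033,0.2167],[0,0,0]],[[0,-0.0033,0.2167],[0,0,0]]]}}

```text
time_s: 3.05
tool_pos: [472.4, 464.5, 104.1]
tool_rot: [-1.416, -2.805, 0.0]
force: [-0.3, 0.1, -1.0]
gripper_width: 0.548
grasp_force: 0.0
```

Call:
{"fn": "send_path", "kwargs": {"increments": [[[0,0,0],[0,0,0]],[[0,0,0],[0,0,0]],[[0,0,0],[0,0,0]],[[0,0,0],[0,0,0]],[[0,0,0],[0,0,0]],[[0,0,0],[0,0,0]]], "finger_gap": 0, "grip_n": 40}}

```text
time_s: 3.65
tool_pos: [472.1, 464.9, 105.2]
tool_rot: [-1.415, -2.805, -0.001]
force: [-3.0, -1.0, 5.1]
gripper_width: 0.105
grasp_force: 40.5
```

In the tool's units: -0.13 rad / 3.1416 = -0.0414.

Call:
{"fn": "send_path", "kwargs": {"increments": [[[0,0,0],[0,0,-0.0414]],[[0,0,0],[0,0,-0.0828]],[[0,0,0],[0,0,-0.1241]],[[0,0,0],[0,0,-0.1655]],[[0,0,0],[0,0,-0.2069]],[[0,0,0],[0,0,-0.2483]],[[0,0,0],[0,0,-0.2865]],[[0,0,0],[0,0,-0.3119]]]}}

```text
time_s: 4.45
tool_pos: [471.7, 464.2, 105.2]
tool_rot: [0.077, -3.14, 0.001]
force: [-5.6, -4.2, 7.2]
gripper_width: 0.106
grasp_force: 40.7
```

Call:
{"fn": "send_path", "kwargs": {"increments": [[[0,0,0],[0,0,-0.0095]],[[0,0,0],[0,0,-0.0159]],[[0,0,0],[0,0,-0.0159]],[[0,0,0],[0,0,-0.0159]]]}}

```text
time_s: 4.85
tool_pos: [471.7, 464.2, 105.3]
tool_rot: [0.147, -3.137, 0.001]
force: [-4.8, -3.8, 7.5]
gripper_width: 0.106
grasp_force: 41.6
```

```bash
python3 -c "
from h import *
st=get_state();print(st['ft_torque'],st['force'],st['gripper_width']);R=Ro.from_rotvec(st['tool_rot']).as_matrix();print(np.arctan2(R[1,1],R[0,1]))"
```

```text
[-0.76730578  1.03700475 -0.6586903 ] [-4.80752877 -3.75283866  7.53426987] 0.1056733520101305
1.6645719229205496
```

In the tool's units: -130 mm / 300 = -0.4333, -100 mm / 300 = -0.3333, 0.1 rad / 3.1416 = 0.0318.

Call:
{"fn": "send_path", "kwargs": {"increments": [[[0,0,0],[0,0,0]],[[0,0,0],[0,0,0]],[[0,0,-0.0667],[0,0,0]],[[0,0,-0.2],[0,0,0]],[[0,0,-0.3333],[0,0,0.0159]],[[0,0,-0.4333],[0,0,0.0318]],[[0,0,-0.4333],[0,0,0.0318]]], "finger_gap": 0.3}}

```text
time_s: 5.55
tool_pos: [473.8, 466.2, 239.6]
tool_rot: [0.009, 3.135, 0.009]
force: [0.8, 0.8, 0.1]
gripper_width: 0.305
grasp_force: 0.0
```

Call:
{"fn": "send_path", "kwargs": {"increments": [[[-0.1333,-0.1,0],[0,0,0]],[[-0.2,-0.2,0],[0,0,0]],[[-0.2,-0.2,0],[0,0,0]],[[-0.2,-0.2,0],[0,0,0]]], "finger_gap": 1}}

```text
time_s: 5.95
tool_pos: [532.4, 403.8, 233.1]
tool_rot: [-0.01, -3.14, 0.001]
force: [-0.8, 0.3, -0.3]
gripper_width: 0.954
grasp_force: 0.0
```

```bash
python3 - <<'E'
from h import *
b=optics.snapshot("wrist")
st=get_state();R=Ro.from_rotvec(st["tool_rot"]).as_matrix();print(st["tool_pos"],"yang",np.arctan2(R[1,1],R[0,1]))
x,y=proj(b,[[472,465,114]])[0].astype(int);print(x,y)
x0,y0=x-70,max(y-55,0)
cv2.imwrite("pics/k3.png",cv2.resize(b["frame"][y0:y0+140,x0:x0+140],None,fx=4,fy=4,interpolation=2)[...,::-1]);print(x0,y0)
E
```

```text
[531.91674686 404.43752763 233.36561596] yang 1.5658094720350886
333 114
263 59
```

View pics/k3.png

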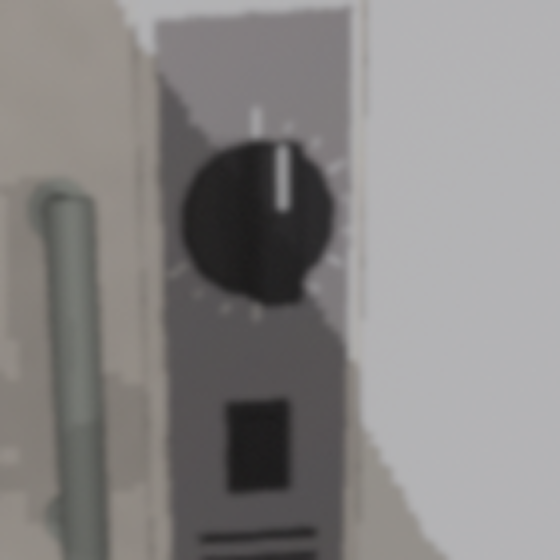

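The pointer now runs from (286,145) to (283,210) in the crop, parallel to the strip and towards the long mark at (257,105). I check the angle numerically.

```bash
python3 - <<'E'
from h import *
b=optics.snapshot("wrist")
f=lambda x,y:[263+(x+.5)/4-.5,59+(y+.5)/4-.5]
p=onz(b,[f(286,145),f(283,210)],114);d=p[0]-p[1];print(p,"q",np.pi+.062-np.arctan2(d[1],d[0])%(2*np.pi))
st=get_state();R=Ro.from_rotvec(st["tool_rot"]).as_matrix();y=np.arctan2(R[1,1],R[0,1])
print(st["tool_pos"],R.T@(np.array([505.8,423.1,170])-st["tool_pos"]),"rz",-(1.633-y))
for q in np.arange(.1,1.9,.15):
    c,s=np.cos(q),np.sin(q);print(round(q,2),round(85*c-38*s-85,1),-round(85*s+38*c-38,1),end="; ")
E
```

```text
[[456.29055364 465.56253378 114.        ]
 [468.8940681  465.75919509 114.        ]] q 0.04639757787332899
[531.62537932 404.87911757 233.58649765] [25.85199176 18.12669781 63.60260062] rz -0.06639129575574354
0.1 -4.2 -8.3; 0.25 -12.0 -19.8; 0.4 -21.5 -30.1; 0.55 -32.4 -38.8; 0.7 -44.5 -45.8; 0.85 -57.5 -50.9; 1.0 -71.1 -54.1; 1.15 -85.0 -55.1; 1.3 -98.9 -54.1; 1.45 -112.5 -51.0; 1.6 -125.5 -45.9; 1.75 -137.5 -38.9;
```

```bash
python3 - <<'E'
from h import *
b=optics.snapshot("wrist");g=cv2.cvtColor(b["frame"],cv2.COLOR_RGB2GRAY).astype(float)
# weighted sub-pixel column centre of the white pointer, row by row, on black
pts=[]
for r in range(97,110):
    row=g[r,328:340]-45; row[row<20]=0
    print(r,g[r,326:342].astype(int))
    if row.sum()>0: pts.append([328+(row*np.arange(12)).sum()/row.sum(),r])
pts=np.array(pts[1:-1]);P=onz(b,pts,114);k=np.polyfit(P[:,0],P[:,1],1);print(P[[0,-1]],"bar yaw",k[0])
for f,z in(((157,19),89),):
    q=[[263+(x+.5)/4-.5,59+(y+.5)/4-.5] for x,y in((350,10),(350,350))];e=onz(b,q,89);d=e[1]-e[0];print("strip edge yaw",d[1]/d[0],e)
E
```

```text
97 [ 37  41  43  54  87 120 124  99  65  51  66  91 111 122 127 127]
98 [ 37  41  44  56  96 134 139 112  70  48  54  78 101 115 122 124]
99 [ 37  42  45  57  99 138 143 116  72  47  47  62  82  99 112 119]
100 [ 37  41  45  57  99 138 143 116  73  46  41  47  60  76  93 109]
101 [ 37  41  45  56  99 138 143 116  72  46  40  39  45  54  71  93]
102 [ 36  42  44  57  98 138 144 116  73  47  39  39  42  45  54  76]
103 [ 36  41  44  57  99 138 144 116  73  46  39  39  40  43  48  65]
104 [ 36  41  45  56  99 138 143 116  74  46  40  39  41  43  44  55]
105 [ 36  41  44  57  98 138 143 116  73  46  38  38  40  42  45  50]
106 [ 36  41  44  56  98 137 143 116  73  46  39  38  41  43  43  46]
107 [ 34  39  44  55  97 137 144 116  73  46  38  38  40  42  43  44]
108 [ 34  37  41  55  98 137 144 116  74  46  38  37  40  42  43  42]
109 [ 33  36  39  54  97 137 144 117  74  46  38  39  40  43  43  43]
[[458.33670991 465.96876962 114.        ]
 [466.09792198 464.77731129 114.        ]] bar yaw -0.10470156389557249
strip edge yaw 0.07943695636254738 [[428.19003969 483.83683383  89.        ]
 [500.92349433 489.61455809  89.        ]]
```

```bash
python3 - <<'E'
from h import *
b=optics.snapshot("wrist")
P=onz(b,[[331.9,97],[331.9,109]],114);d=P[1]-P[0];print(P,d[1]/d[0])
P=onz(b,[[331.4,97],[332.4,109]],114);d=P[1]-P[0];print(d[1]/d[0])
E
```

```text
[[457.37903391 464.60214027 114.        ]
 [466.69952635 465.19219517 114.        ]] 0.0633072667748886
0.14981042841834055
```

The bar's yaw is 0.063 against 0.062 for the box, so the knob is at its zero stop. Next is the handle.

In the tool's units: 65 mm / 300 = 0.2167, 50 mm / 300 = 0.1667, -0.067 rad / 3.1416 = -0.0213.

Call:
{"fn": "send_path", "kwargs": {"increments": [[[0.0433,0.03,0.0667],[0,0,-0.0095]],[[0.0867,0.06,0.1667],[0,0,-0.0213]],[[0.0867,0.06,0.2167],[0,0,-0.0213]],[[0.0867,0.06,0.2167],[0,0,-0.0213]],[[0.0867,0.06,0.2167],[0,0,-0.0213]]], "finger_gap": 0.5}}

```text
time_s: 6.65
tool_pos: [505.7, 423.1, 169.7]
tool_rot: [-0.099, 3.14, -0.0]
force: [-0.4, 1.1, 0.9]
gripper_width: 0.497
grasp_force: 0.0
```

```bash
python3 - <<'E'
from h import *
st=get_state();R=Ro.from_rotvec(st["tool_rot"]).as_matrix();y=np.arctan2(R[1,1],R[0,1])
print(st["tool_pos"],R.T@(np.array([505.8,423.1,118.5])-st["tool_pos"]),"rz",-(1.633-y))
E
```

```text
[505.69327695 423.13247473 169.70719434] [-1.01527017e-01 -3.73549663e-02  5.12072016e+01] rz 0.0009760432163479216
```

In the tool's units: 51 mm / 300 = 0.17, 40 mm / 300 = 0.1333.

Call:
{"fn": "send_path", "kwargs": {"increments": [[[0,0,0.0667],[0,0,0]],[[0,0,0.1333],[0,0,0]],[[0,0,0.17],[0,0,0]],[[0,0,0.17],[0,0,0]]]}}

```text
time_s: 7.05
tool_pos: [505.9, 422.3, 117.6]
tool_rot: [0.098, -3.139, 0.001]
force: [-0.4, -0.5, 0.2]
gripper_width: 0.5
grasp_force: 0.0
```

Call:
{"fn": "send_path", "kwargs": {"increments": [[[0,0,0],[0,0,0]],[[0,0,0],[0,0,0]],[[0,0,0],[0,0,0]],[[0,0,0],[0,0,0]],[[0,0,0],[0,0,0]],[[0,0,0],[0,0,0]]], "finger_gap": 0, "grip_n": 35}}

```text
time_s: 7.65
tool_pos: [506.8, 422.3, 119.7]
tool_rot: [-0.097, 3.138, 0.0]
force: [-0.1, -4.1, 5.7]
gripper_width: 0.1
grasp_force: 34.5
```

In the tool's units: -71 mm / 300 = -0.2367, -57.5 mm / 300 = -0.1917.

Call:
{"fn": "send_path", "kwargs": {"increments": [[[0,-0.014,-0.0277],[0,0,0]],[[0,-0.04,-0.066],[0,0,0]],[[0,-0.0717,-0.1],[0,0,0]],[[0,-0.108,-0.1293],[0,0,0]],[[0,-0.1483,-0.1527],[0,0,0]],[[0,-0.1917,-0.17],[0,0,0]],[[0,-0.2367,-0.18],[0,0,0]],[[0,-0.2367,-0.18],[0,0,0]]]}}

```text
time_s: 8.45
tool_pos: [511.3, 353.0, 176.7]
tool_rot: [-0.098, 3.136, 0.011]
force: [-2.5, 3.2, 13.0]
gripper_width: 0.1
grasp_force: 35.8
```

In the tool's units: -66.4 mm / 300 = -0.2213, -54.4 mm / 300 = -0.1813.

Call:
{"fn": "send_path", "kwargs": {"increments": [[[0,-0.0467,-0.0033],[0,0,0]],[[0,-0.0927,0],[0,0,0]],[[0,-0.138,0.0103],[0,0,0]],[[0,-0.1813,0.0273],[0,0,0]],[[0,-0.2213,0.0507],[0,0,0]],[[0,-0.2213,0.0507],[0,0,0]]]}}

```text
time_s: 9.05
tool_pos: [515.6, 283.8, 157.6]
tool_rot: [-0.095, 3.138, -0.002]
force: [4.2, -3.4, 5.1]
gripper_width: 0.098
grasp_force: 37.6
```

Call:
{"fn": "send_path", "kwargs": {"increments": [[[0,0,0],[0,0,0]],[[0,0,0],[0,0,0]],[[0,0,-0.05],[0,0,0]],[[0,0,-0.15],[0,0,0]],[[0,0,-0.2667],[0,0,0]],[[0,0,-0.2667],[0,0,0]]], "finger_gap": 0.27}}

```text
time_s: 9.65
tool_pos: [515.4, 286.5, 241.4]
tool_rot: [-0.098, 3.136, 0.004]
force: [0.6, 0.1, 0.4]
gripper_width: 0.267
grasp_force: 0.0
```

In the tool's units: 125 mm / 300 = 0.4167, 80 mm / 300 = 0.2667.

Call:
{"fn": "send_path", "kwargs": {"increments": [[[-0.0333,0.1333,-0.0333],[0,0,0]],[[-0.0667,0.2667,-0.0333],[0,0,0]],[[-0.1,0.4167,-0.0333],[0,0,0]],[[-0.1,0.4167,-0.0333],[0,0,0]],[[-0.1,0.4167,-0.0333],[0,0,0]]], "finger_gap": 0.4}}

```text
time_s: 10.15
tool_pos: [535.9, 413.0, 244.5]
tool_rot: [0.101, -3.136, 0.004]
force: [-0.0, 0.1, -0.7]
gripper_width: 0.402
grasp_force: 0.0
```

```bash
python3 - <<'E'
from h import *
import pickle
b=optics.snapshot("wrist");pickle.dump(b,open("w4.pkl","wb"))
print(proj(b,[[507.5,396.1,78],[443,392,78],[572,400,78]]))
save(b,"w4.png")
E
```

```text
[[243.17616938 144.5031608 ]
 [242.27173989  75.05257176]
 [243.82075641 206.13556001]]
```

Call:
{"fn": "send_path", "kwargs": {"increments": [[[0,-0.1,0],[0,0,0]],[[0,-0.1833,0],[0,0,0]],[[0,-0.1833,0],[0,0,0]],[[0,-0.1833,0],[0,0,0]]]}}

```text
time_s: 10.6
tool_pos: [540.1, 355.7, 247.8]
tool_rot: [-0.094, 3.14, 0.001]
force: [0.9, 0.5, -0.2]
gripper_width: 0.402
grasp_force: 0.0
```

```bash
python3 - <<'E'
from h import *
import pickle
a=pickle.load(open("w4.pkl","rb"))
b=optics.snapshot("wrist");pickle.dump(b,open("w5.pkl","wb"))
print(proj(b,[[507.5,396.1,78],[443,392,78],[572,400,78]]))
im=np.hstack([cv2.resize(s["frame"][60:260,int(x)-60:int(x)+60],None,fx=2.9,fy=2.9,interpolation=2) for s,x in((a,proj(a,[[507,396,78]])[0][0]),(b,proj(b,[[507,396,78]])[0][0]))])
cv2.imwrite("pics/c45.png",im[...,::-1]);print(im.shape)
E
```

```text
[[300.31113752 142.72396872]
 [302.72292356  73.84517854]
 [297.90053862 203.83260458]]
(580, 696, 3)
```

View pics/c45.png

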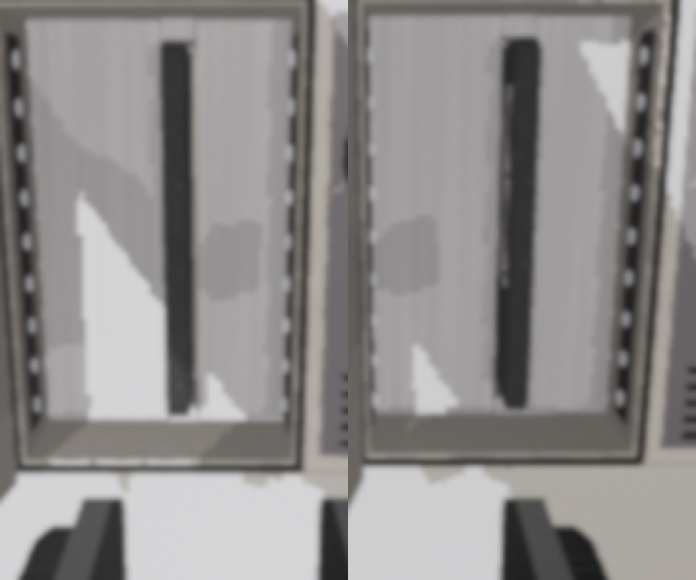

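The open chamber shows the dark phone back on edge. Its top edge runs (175,42)→(179,412) in view A and (526,40)→(515,406) in view B.

```bash
python3 - <<'E'
from h import *
import pickle
a=pickle.load(open("w4.pkl","rb"));b=pickle.load(open("w5.pkl","rb"))
A=lambda x,y:[183+(x+.5)/2.9-.5,60+(y+.5)/2.9-.5]
B=lambda x,y:[240+(x-348+.5)/2.9-.5,60+(y+.5)/2.9-.5]
for p,q in(((175,42),(527,40)),((180,412),(517,406))):
    print(tri([(c[0],c[1][0]) for c in(ray(a,[A(*p)]),ray(b,[B(*q)]))]),onz(a,[A(*p)],78),onz(b,[B(*q)],78))
st=get_state();R=Ro.from_rotvec(st["tool_rot"]).as_matrix();y=np.arctan2(R[1,1],R[0,1])
print(st["tool_pos"],R.T@(np.array([507.5,396.1,58])-st["tool_pos"]),"rz",-(1.633-y))
E
```

```text
[441.704239   392.07812135  67.33540308] [[442.17001293 392.65126538  78.        ]] [[442.74445394 390.72470441  78.        ]]
[569.31744306 400.54661624  71.85773595] [[567.0730632  400.71361232  78.        ]] [[567.36453681 399.59419079  78.        ]]
[540.11546358 356.44036695 247.64499894] [ 30.20538942  41.46443914 189.65815384] rz -0.0012059101979720044
```

In the tool's units: 110 mm / 300 = 0.3667, 41.5 mm / 300 = 0.1383.

Call:
{"fn": "send_path", "kwargs": {"increments": [[[0.0533,0.07,0],[0,0,0]],[[0.1067,0.1383,0.0667],[0,0,0]],[[0.1067,0.1383,0.1667],[0,0,0]],[[0.1067,0.1383,0.2667],[0,0,0]],[[0.1067,0.1383,0.3667],[0,0,0]],[[0.1067,0.1383,0.3667],[0,0,0]],[[0.1067,0.1383,0.3667],[0,0,0]]]}}

```text
time_s: 11.35
tool_pos: [505.3, 396.8, 137.3]
tool_rot: [0.098, -3.139, 0.001]
force: [-0.3, 0.5, 1.1]
gripper_width: 0.401
grasp_force: 0.0
```

```bash
python3 - <<'E'
from h import *
st=get_state();R=Ro.from_rotvec(st["tool_rot"]).as_matrix();y=np.arctan2(R[1,1],R[0,1])
print(R.T@(np.array([506,396.1,59])-st["tool_pos"]),"rz",-(1.633-y),R[:,2])
E
```

```text
[-0.67831475 -0.71399275 78.29153424] rz 0.00048579302876916586 [-8.51781751e-04 -5.49429542e-04 -9.99999486e-01]
```

In the tool's units: 78 mm / 300 = 0.26, 70 mm / 300 = 0.2333.

Call:
{"fn": "send_path", "kwargs": {"increments": [[[0,-0.0017,0.0833],[0,0,0]],[[0,-0.0017,0.15],[0,0,0]],[[0,-0.0017,0.2],[0,0,0]],[[0,-0.0017,0.2333],[0,0,0]],[[0,-0.0017,0.26],[0,0,0]],[[0,-0.0017,0.26],[0,0,0]]]}}

```text
time_s: 11.95
tool_pos: [506.0, 396.7, 59.4]
tool_rot: [-0.098, 3.14, 0.001]
force: [0.0, 1.4, -0.0]
gripper_width: 0.401
grasp_force: 0.0
```

Call:
{"fn": "send_path", "kwargs": {"increments": [[[0,0,0],[0,0,0]],[[0,0,0],[0,0,0]],[[0,0,0],[0,0,0]],[[0,0,0],[0,0,0]],[[0,0,0],[0,0,0]],[[0,0,0],[0,0,0]]], "finger_gap": 0, "grip_n": 60}}

```text
time_s: 12.55
tool_pos: [506.2, 396.3, 60.0]
tool_rot: [-0.097, 3.139, 0.001]
force: [-1.2, -0.5, 5.0]
gripper_width: 0.083
grasp_force: 59.3
```

In the tool's units: -200 mm / 300 = -0.6667, -130 mm / 300 = -0.4333.

Call:
{"fn": "send_path", "kwargs": {"increments": [[[0,0,-0.05],[0,0,0]],[[0,0,-0.1333],[0,0,0]],[[0,0,-0.2333],[0,0,0]],[[0,0,-0.3333],[0,0,0]],[[0,0,-0.4333],[0,0,0]],[[0,0,-0.5333],[0,0,0]],[[0,0,-0.6167],[0,0,0]],[[0,0,-0.6667],[0,0,0]]]}}

```text
time_s: 13.35
tool_pos: [506.0, 396.3, 261.1]
tool_rot: [-0.098, 3.139, 0.002]
force: [0.4, -0.0, -0.8]
gripper_width: 0.087
grasp_force: 58.4
```

Call:
{"fn": "send_path", "kwargs": {"increments": [[[0.1,0,0],[0,0,0]],[[0.2,-0.0667,0],[0,0,0]],[[0.2667,-0.1833,0],[0,0,0]],[[0.2667,-0.3167,0],[0,0,0]],[[0.2667,-0.45,0],[0,0,0.0159]],[[0.2667,-0.5833,0],[0,0,0.0382]],[[0.2667,-0.7,0],[0,0,0.0637]],[[0.2667,-0.7,0],[0,0,0.0637]]]}}

```text
time_s: 14.15
tool_pos: [438.6, 178.2, 259.2]
tool_rot: [0.225, 3.133, -0.002]
force: [-0.8, 0.3, -0.3]
gripper_width: 0.092
grasp_force: 58.7
```

```bash
python3 - <<'E'
from h import *
st=get_state();R=Ro.from_rotvec(st["tool_rot"]).as_matrix();y=np.arctan2(R[1,1],R[0,1])
print(R.T@(np.array([470,-120,250])-st["tool_pos"]),R.T@(np.array([500,-325,230])-st["tool_pos"]),"rz",y,st["joint_pos"],st["gripper_width"])
E
```

```text
[ -73.75294117 -290.64456075    9.55554724] [-132.78203439 -489.21768848   29.78619467] rz 1.4271766210896335 [ 3.86582486e-01  2.95470407e-02 -1.01019054e-01  1.44066894e+00
 -1.03857187e-03  5.30202338e-01] 0.09154773165404569
```

In the tool's units: -290 mm / 300 = -0.9667, -256 mm / 300 = -0.8533, 0.77 rad / 3.1416 = 0.2451.

Call:
{"fn": "send_path", "kwargs": {"increments": [[[-0.0267,-0.12,0],[0,0,0.0286]],[[-0.06,-0.2433,0],[0,0,0.0605]],[[-0.09,-0.3667,0],[0,0,0.0923]],[[-0.1233,-0.4867,0],[0,0,0.1241]],[[-0.1533,-0.61,0],[0,0,0.156]],[[-0.1833,-0.7333,0],[0,0,0.1878]],[[-0.2167,-0.8533,0],[0,0,0.2196]],[[-0.2467,-0.9667,0],[0,0,0.2451]]]}}

```text
time_s: 14.95
tool_pos: [472.5, -117.1, 258.8]
tool_rot: [-1.382, -2.821, -0.0]
force: [1.1, -0.1, -0.8]
gripper_width: 0.084
grasp_force: 58.9
```

```bash
python3 - <<'E'
from h import *
st=get_state();R=Ro.from_rotvec(st["tool_rot"]).as_matrix();y=np.arctan2(R[1,1],R[0,1])
print(R.T@(np.array([500,-325,235])-st["tool_pos"]),"rz",y,st["joint_pos"],st["gripper_width"])
E
```

```text
[-181.11380678 -105.76638273   23.70389094] rz 0.6598716586354653 [-2.43018869e-01  5.47283319e-02 -7.55723038e-02  1.44082625e+00
  2.49632240e-04  6.67905760e-01] 0.08449648403273653
```

The rows are not in the units I measure in: shifts go in shares of 300 mm and turns go in shares of pi rad. I convert before sending: -181 mm / 300 = -0.6033, -170 mm / 300 = -0.5667, 0.66 rad / 3.1416 = 0.2101.

Call:
{"fn": "send_path", "kwargs": {"increments": [[[-0.1,-0.06,0.0133],[0,0,0.035]],[[-0.2,-0.1167,0.0267],[0,0,0.07]],[[-0.3033,-0.1767,0.04],[0,0,0.105]],[[-0.4033,-0.2367,0.0533],[0,0,0.1401]],[[-0.5033,-0.2933,0.0667],[0,0,0.1751]],[[-0.5667,-0.33,0.0767],[0,0,0.1974]],[[-0.6033,-0.3533,0.08],[0,0,0.2101]],[[-0.6033,-0.3533,0.08],[0,0,0.2101]]]}}

```text
time_s: 15.75
tool_pos: [500.4, -324.5, 234.1]
tool_rot: [-2.218, -2.223, 0.0]
force: [-0.5, 0.2, -1.5]
gripper_width: 0.087
grasp_force: 58.9
```

Call:
{"fn": "send_path", "kwargs": {"increments": [[[0,0,0],[0,0,0]],[[0,0,0],[0,0,0]],[[0,0,0],[0,0,0]],[[0,0,0],[0,0,0]],[[0,0,0],[0,0,0]]]}}

```text
time_s: 16.25
tool_pos: [500.3, -323.3, 235.4]
tool_rot: [2.217, 2.225, 0.0]
force: [-0.2, -0.1, -0.8]
gripper_width: 0.088
grasp_force: 58.9
```

```bash
python3 - <<'E'
from h import *
S={n:optics.snapshot(n) for n in("top","scene")}
st=get_state();R=Ro.from_rotvec(st["tool_rot"]).as_matrix();print(st["tool_pos"],R,st["gripper_width"])
a=S["scene"]["frame"]
im=np.hstack([cv2.resize(a[120:380,150:450],None,fx=1.6,fy=1.6),cv2.resize(S["top"]["frame"][150:240,130:200],None,fx=4,fy=4,interpolation=2)[:,:].copy()[:int(260*1.6)] if 0 else cv2.resize(S["top"]["frame"][140:244,120:195],(300,416),interpolation=2)])
print(im.shape);cv2.imwrite("pics/end.png",im[...,::-1])
E
```

```text
[ 500.30621465 -323.53218851  235.27247615] [[-3.40100884e-03  9.99994194e-01  2.12671167e-04]
 [ 9.99994206e-01  3.40103918e-03 -1.42464839e-04]
 [-1.43187315e-04  2.12185411e-04 -9.99999967e-01]] 0.08556559185948544
(416, 780, 3)
```

View pics/end.png

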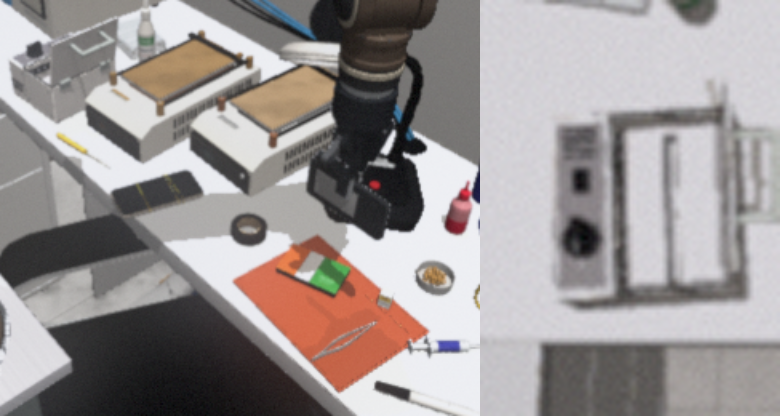

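The scene shows the phone back held upright above the mat at about (348,195), with its grey panel to the front. The flap stands open, the knob is at zero and the bystanders are where they lay. I hand the job in.

```bash
python3 -c "
from plant import ctrl, optics, finish_job, get_state
print(finish_job())"
```

```text
the job is handed in; nothing more can be done
None
```

I handed the job in at about 16 s with the timer at zero, the flap standing open, and the phone back held still and upright over the middle of the mat, grey panel to the front; the hand-in gave no verdict back.

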